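# Set both rivets of a wooden bag handle on a lever press

### The job

Set the two brass rivet caps of the beech bag handle on the bench rivet press. First slide the press's yellow lock knob to the left, all the way to its end stop, which frees the lever; then push one end of the handle in under the die until it meets the back stop, let go of it, push the red lever pad fully down so that the cap is driven home, let the lever rise, turn the handle end for end and set its other rivet in the same way. Leave the finished handle lying in the press with the lever up and the lock open, and do not disturb the other things on the table.

Things in the scene. Friction and masses are not known exactly. Their poses are not given: they have to be found in the camera images.
- rivet_press: Fixed blue-grey bench rivet press, foot plate 92 x 275 mm, turned by up to 0.1 rad. Origin: centre of its underside on the table; x to its back, away from the robot, y to its left, z up. The lever, a steel beam 36 mm wide (x -18 to 18) and 18 mm thick, runs along y, hinged at its right end (y -120, z 135 mm). Work goes in from the front, along +x, at y = -40 mm.
- anvil (a point): Middle of the anvil's face (z = 100 mm), straight under the die; a rivet must stand over it. The face of the back stop (14 mm high) is 25 mm behind it (+x). With the lever up the die is 46 mm above this point; the beam's front edge is 18 mm in front of it.
- work_rest (a point): Front end, on top, of the 22 mm wide steel bracket that carries the work: it is level with the anvil (z = 100 mm) and runs from here to the anvil, 124 mm in press x.
- guide_mouth (a point): Middle between the front ends of the side guides, at anvil height, 40 mm in front of the anvil point. The guides, 8 mm high, stand about 62 mm apart here, narrow to 39 mm within 20 mm, and run on to the back stop.
- lock_slide (a joint): Travel of the lever lock along the press's +y (to the left), m: 0 to 0.010 at the start (locked: its steel block stands under the leg of the lever, which can then go down hardly at all), 0.040 at the end stop (free). About 2.5 N of friction; stays where it is left.
- lock_knob (a point): Middle of the grip of the yellow lock knob: a block 14 mm wide (press y), 16 deep, 22 tall, square on the press's sloping front apron, so its axis leans 40 degrees from vertical toward the robot. The point is 14 mm above the apron, 10 mm below the knob's top. The raised beam hangs some 80 mm above: reach in with the tool leaning back by about 40 degrees. The guides begin 55 mm to its right.
- press_lever (a joint): Swing of the lever, rad: 0 raised, 0.40 fully down on its stop. A spring (1 to 2 N at the pad) lifts it again when let go; driving a rivet takes about 6 N more at the pad over the last 0.05 rad.
- lever_pad (a point): Middle of the top of the red pad at the lever's left end (40 x 60 mm, long side along the beam): push down here. Height about 237 mm with the lever up (the face then slopes 23 degrees, higher to the left), 152 mm fully down; it moves 24 mm to the press's left on the way down.
- bag_handle: Loose flat beech bag handle, 200 mm long (its x), 34 wide (y), 12 thick, ends fully rounded, about 0.11 kg. Origin: centre of its underside. Grip it across the 34 mm at its middle. Home against the back stop, its middle lies 75 mm in front of the anvil point, its underside at z = 100 mm, its length along the press's x.
- rivet_a (a joint): How far the rivet cap at the handle's +x end has been driven in, m: 0 standing proud, 0.004 home. Takes about 16 N.
- rivet_b (a joint): The same for the rivet cap at the handle's -x end.
- rivet_a_top (a point): Top of the brass rivet cap (17 mm across), on the handle's axis 75 mm from its middle toward +x, 25 mm from the end; 6 mm above the wood when proud, 2 mm when home.
- rivet_b_top (a point): The same for the rivet cap toward -x.
- cap_jar: Bystander: small clear jar with a white lid, 34 mm across, 44 mm tall. Origin: centre of its underside.
- snap_jar: Bystander: small clear jar with a black lid, 34 mm across, 44 mm tall. Origin: centre of its underside.
- card_packet: Bystander: banded packet of white cards, 56 x 85 x 17 mm. Origin: centre of its underside.
- marker: Bystander: black felt marker lying down, 132 mm long. Origin: centre of its underside.
- scissors: Bystander: scissors with red grips lying flat, 199 mm long. Origin: centre of its underside.
- tape_measure: Bystander: round yellow tape measure, 52 x 69 x 20 mm. Origin: centre of its underside.
- pin_tin: Bystander: round red and white pin tin, 62 mm across, 25 mm tall. Origin: centre of its underside.
- stamp: Bystander: wooden stamp with a black knob, 28 x 44 x 55 mm. Origin: centre of its underside.

How it is judged:
By the outcome, as a careful person would: the job done as asked, in the order asked, and still so for the second after the job is handed in, with the robot touching nothing.
It also fails if it takes over 72 s, if anything falls off the work surface, if the arm or the gripper's body presses on something with over 40 N, if the wrist force passes 120 N, or if a joint passes its speed limit or range.

### The arm

A 7-joint arm with a two-finger parallel gripper is mounted at the origin on a cart in front of the work surface, level with it; the furniture and walls round the work are solid. World frame = base frame: x ahead of the robot, y to its left, z up, the work surface at z = 0. Lengths are in m, angles in rad, forces in N, time in s.
With the tool pointing down it reaches from about 0.4 to 0.85 m from the base axis. Payload 4.5 kg.
Tool frame: the origin (TCP) lies at the very end of the fingers, on their centre line; the grasp point (between the pads) lies 19 mm behind it (bot.hold_point_z is the distance from the TCP to the grasp point, in m); z points along the fingers, y is the line along which they close (so a half turn about z gives the same grasp; the last joint's range is limited). The gripper opens to 88 mm and grips with 3 to 60 N. Pads are 18 mm wide; open, the fingers measure 123 mm over their backs; the gripper's body (75 mm by 187 mm) begins 45 mm behind the grasp point.
Start: joints at [1.308, 0.689, -0.195, 1.565, 0.157, 0.902, -0.215], TCP at [0.183, -0.598, 0.239] pointing down, gripper open.
Joint ranges: [-3.01, 3.01], [-0.46, 2.08], [-1.47, 1.51], [0.13, 2.56], [-1, 4.14], [0.04, 2.09], [-2.66, 2.66]. Speed limits (rad/s): [2.57, 2.57, 3.14, 3.14, 3.14, 3.14, 3.14].

### API

Orientations are given as a unit quaternion [w, x, y, z].
In Python, from bench import bot, camrig gives the robot as it stands (bot), with the cameras (camrig).
- The arm moves only by the shell command python3 nudge.py 'ROWS' [FORCE]. ROWS is a JSON list of rows, 1 to 5 of them, each of 7 numbers: the opening from 0.0 (shut) to 1.0 (fully open), then dx, dy, dz in m, then a rotation vector rx, ry, rz in rad; each row shifts and turns the commanded pose from where the row before left it, along the tool's axes as they then stand; what a row does not reach is not made up. A row lasts 1/12 s, in which the tool goes at most 0.0417 m and 0.125 rad, less where a joint would pass 70% of its speed; a pose out of reach is approached as far as the arm can. The fingers move at their own pace and stop on an object; FORCE is the grip in N (left out, the last holds). Time passes only in rows, so rows that do not move let the fingers close. It prints the time, the measured TCP pose, the force, the opening and the grip force at its end.
- bot.sense(): the state, without advancing time (a new reading comes with each control period).
- camrig.grab_frame(name): name is "scene" or "top" or "wrist"; returns a dict with "frame" (400x640x3 uint8, red, green, blue), "mtx" (3x3 intrinsics, pixels), "cam_to_world" (4x4, takes a point from camera to world coordinates). Camera axes: x right, y down, z forward; pixel columns grow to the right and rows downward; lengths in m; the calibration is good to about 2 mm. A picture is of the moment at which its call begins. There is no depth.
- bot.sign_off(): hands the job in; it is judged then, once.
The state is a dict: "time": time; "joint_positions": joint angles; "qvel": joint speeds; "joint_efforts": joint torques, N m; "position": TCP position; "tool_rot": TCP orientation; "wrist_force": force on the tool from outside, world axes, zero at the start; "ft_torque": the same for the moment, N m; "width": opening from 0.0 (shut) to 1.0 (fully open); "finger_force": force on a finger pad.
Only numpy, scipy, OpenCV 4.12 (cv2) and the standard library are available. Lean on these libraries where they do the work, as an engineer would, in place of code of your own. Each camera call takes 0.05 s, during which the arm holds its last target. There are 200 camera calls.

## Working session

There is one attempt and no reset: what is moved stays moved. The work goes in short steps, Python scripts to look and compute and a shell command to move; the robot and the scene stay as the last step left them, time stands still between calls to the robot, and variables do not carry over. Pictures are saved under pics/ and viewed, at most 10 in all, crops included, and the job is handed in when it is done.

```bash
ls; mkdir -p pics; cat > h.py <<'E'
import numpy as np, cv2
from bench import bot, camrig
def save(cam,name,crop=None,scale=1):
    f=camrig.grab_frame(cam); im=f["frame"][:,:,::-1]
    np.savez('pics/'+name+'.npz',K=f["mtx"],T=f["cam_to_world"],im=im)
    if crop: x0,y0,x1,y1=crop; im=im[y0:y1,x0:x1]
    if scale!=1: im=cv2.resize(im,None,fx=scale,fy=scale,interpolation=cv2.INTER_CUBIC)
    cv2.imwrite('pics/'+name+'.png',im); return f
def ray(name,u,v):
    d=np.load('pics/'+name+'.npz'); K,T=d['K'],d['T']
    r=T[:3,:3]@np.linalg.inv(K)@[u,v,1]; return T[:3,3],r/np.linalg.norm(r)
def onz(name,u,v,z):
    o,r=ray(name,u,v); return o+r*(z-o[2])/r[2]
def tri(obs):
    A=0;b=0;R=[ray(*o) for o in obs]
    for o,r in R:
        P=np.eye(3)-np.outer(r,r); A=A+P; b=b+P@o
    x=np.linalg.solve(A,b); return x,[round(float(np.linalg.norm((np.eye(3)-np.outer(r,r))@(x-o)))*1000,1) for o,r in R]
def proj(name,p):
    d=np.load('pics/'+name+'.npz'); q=np.linalg.inv(d['T'])@np.append(p,1); q=d['K']@q[:3]; return q[:2]/q[2]
E
python3 - <<'E'
from h import *
a=save('scene','s0'); b=save('top','t0'); 
for f in (a,b): print(f['mtx'],f['cam_to_world'].round(3))
s=cv2.imread('pics/s0.png');t=cv2.imread('pics/t0.png')
print(bot.sense())
E
```

```text
bench.py
nudge.py
pics
[[450.65154857   0.         320.56890964]
 [  0.         450.65154857 202.48294817]
 [  0.           0.           1.        ]] [[-0.44  -0.702  0.56  -0.217]
 [-0.898  0.34  -0.279  0.328]
 [ 0.005 -0.626 -0.78   1.164]
 [ 0.     0.     0.     1.   ]]
[[498.21358493   0.         328.85993868]
 [  0.         498.21358493 199.4028815 ]
 [  0.           0.           1.        ]] [[ 0.004 -0.985  0.171  0.292]
 [-1.     0.     0.024 -0.073]
 [-0.024 -0.171 -0.985  1.463]
 [ 0.     0.     0.     1.   ]]
{'time': 0.1, 'joint_positions': array([ 1.30782364,  0.68991119, -0.19453573,  1.5662067 ,  0.15729465,
        0.90254036, -0.21505831]), 'qvel': array([ 0.00067167, -0.00291797,  0.00014822, -0.00382294, -0.00021949,
       -0.000572  , -0.00076797]), 'joint_efforts': array([-3.08663890e-03, -5.28500104e+01, -1.27171721e+00, -1.53836507e+01,
       -5.26414113e-02,  1.99592912e-03,  5.71063777e-05]), 'position': array([ 0.18257238, -0.59714701,  0.23799262]), 'tool_rot': array([-8.17813957e-04,  9.89001515e-01,  1.47903015e-01, -1.78584558e-04]), 'wrist_force': array([-0.32867767,  0.34414522, -0.31224393]), 'ft_torque': array([-0.01145187,  0.02098274, -0.00248612]), 'finger_force': 0.0, 'width': 0.9982875271624907}
```

View pics/s0.png

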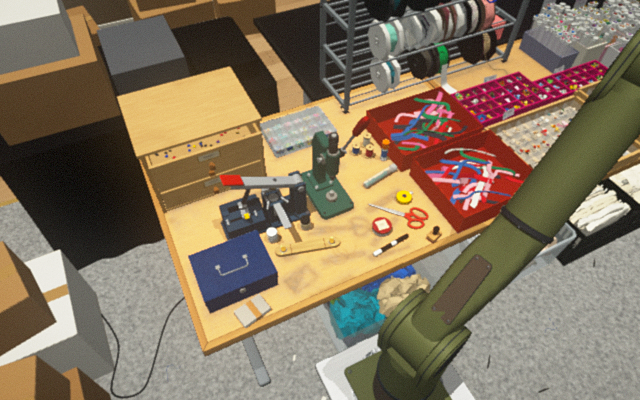

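View pics/t0.png

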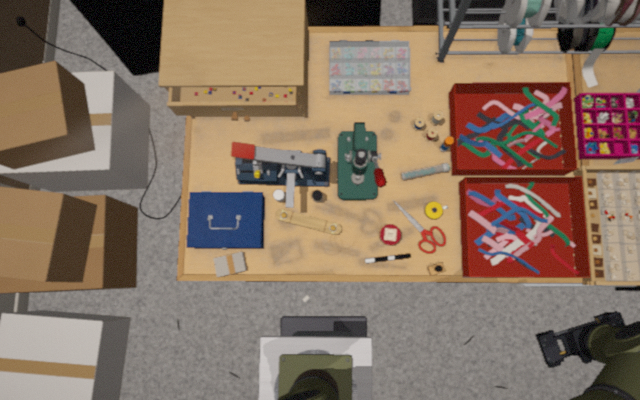

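The scene view shows the press at about (265,205), the handle at (308,245) and a blue toolbox at (232,270). In the top view the press is at (282,165), the handle at (309,222), and the jars at (279,196) and (317,196). I'll enlarge both.

```bash
python3 - <<'E'
import cv2
t=cv2.imread('pics/t0.png')[130:250,220:370];cv2.imwrite('pics/t0c.png',cv2.resize(t,None,fx=5,fy=5,interpolation=cv2.INTER_CUBIC))
s=cv2.imread('pics/s0.png')[165:265,210:350];cv2.imwrite('pics/s0c.png',cv2.resize(s,None,fx=5.5,fy=5.5,interpolation=cv2.INTER_CUBIC))
E
```

```text
(no output)
```

View pics/t0c.png

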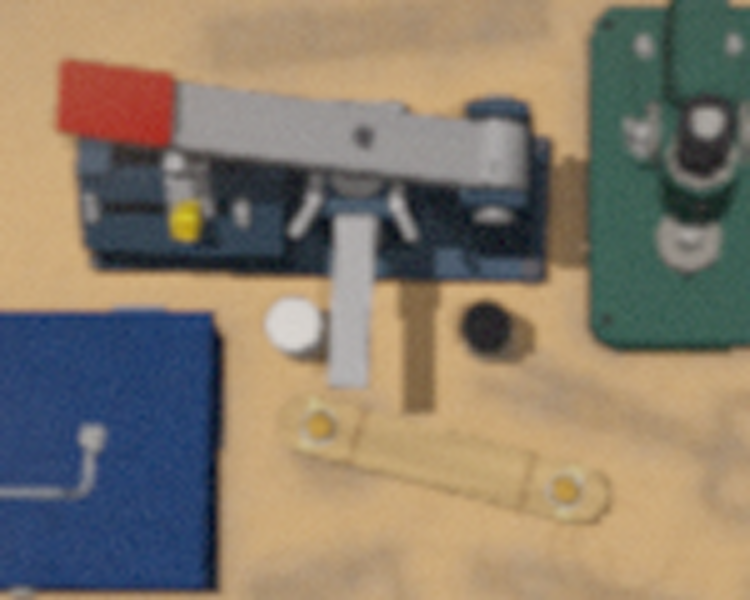

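View pics/s0c.png

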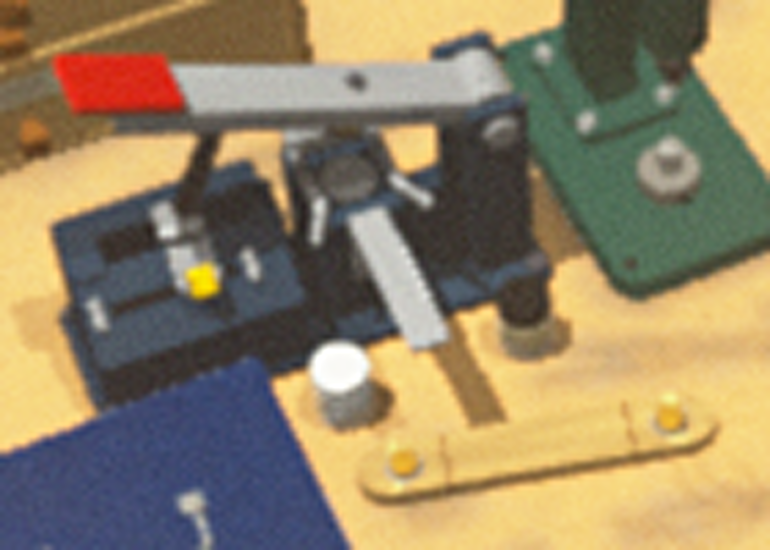

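Top crop: knob at (186,222), work rest front end at (348,386), guide mouths at (296,235) and (411,238), pad centre at about (116,102), rivets at (319,427) and (565,490). Scene crop: knob at (202,281), rest end at (430,344), guides at (317,240) and (430,204), pad corners from (55,57) to (186,108), rivets at (403,462) and (669,417).

```bash
python3 - <<'E'
from h import *
T=lambda u,v:('t0',(u+.5)/5-.5+220,(v+.5)/5-.5+130)
S=lambda u,v:('s0',(u+.5)/5.5-.5+210,(v+.5)/5.5-.5+165)
P={}
for n,a,b in [('knob',(186,222),(202,281)),('rest',(348,386),(430,344)),('gL',(296,235),(317,240)),('gR',(411,238),(430,204)),
 ('pNL',(62,60),(55,57)),('pNR',(173,76),(165,56)),('pFR',(170,148),(186,108)),('pFL',(58,131),(75,111)),('rW',(319,427),(403,462)),('rE',(565,490),(669,417)),
 ('beamhole',(364,136),(356,81)),('jarW',(295,325),(341,365))]:
    x,e=tri([T(*a),S(*b)]); P[n]=x; print(n,x.round(4),e)
print(np.linalg.norm(P['rW']-P['rE']), np.linalg.norm(P['gL']-P['gR']))
for n,z,c in [('footFR',0.012,(543,280)),('footFL',0.012,(97,268)),('boxtop',.09,(214,315))]: print(n,onz(*T(*c),z).round(4))
g=P['gR']-P['gL']; print('yaw guides',np.arctan2(g[0],-g[1]))
b=P['beamhole']-(P['rest']); print(b)
E
```

```text
knob [0.6034 0.1653 0.0918] [0.1, 0.1]
rest [0.5091 0.0716 0.0947] [0.1, 0.1]
gL [0.5932 0.1013 0.1038] [0.0, 0.0]
gR [0.5913 0.0362 0.1021] [0.7, 0.7]
pNL [0.6545 0.2053 0.2406] [0.3, 0.3]
pNR [0.652  0.1517 0.2182] [0.8, 0.8]
pFR [0.6144 0.1532 0.2168] [0.2, 0.2]
pFL [0.6181 0.207  0.2377] [0.2, 0.2]
rW [0.4977 0.0971 0.0132] [0.3, 0.3]
rE [ 0.4605 -0.048   0.0128] [0.2, 0.2]
beamhole [0.6321 0.057  0.1725] [0.1, 0.1]
jarW [0.5535 0.1087 0.0417] [0.1, 0.1]
0.14977600916612624 0.06506361482102149
footFR [ 0.5859 -0.0348  0.012 ]
footFL [0.5936 0.2318 0.012 ]
boxtop [0.5503 0.1483 0.09  ]
yaw guides -0.028874098849625367
[ 0.12296751 -0.0145805   0.07779165]
```

```bash
cat >> h.py <<'E'
from scipy.optimize import least_squares
from scipy.spatial.transform import Rotation as R
E
python3 - <<'E'
from h import *
T=lambda u,v:('t0',(u+.5)/5-.5+220,(v+.5)/5-.5+130)
S=lambda u,v:('s0',(u+.5)/5.5-.5+210,(v+.5)/5.5-.5+165)
c,s=np.cos(.4),np.sin(.4)
pad=lambda x,e:[x,77.6+e*c,237+e*s]
M=[([-124,-40,100],(348,386),(430,344)),([-124,-29,100],(329,385),(412,348)),([-124,-51,100],(367,386),(447,340)),
 ([-40,-9,108],(296,235),(317,240)),([-40,-71,108],(411,238),(430,204)),
 (pad(20,30),(62,60),(55,57)),(pad(20,-30),(173,76),(165,56)),(pad(-20,-30),(170,148),(186,108)),(pad(-20,30),(58,131),(75,111))]
def res(p,full=False):
    r=[]
    for m,a,b in M:
        m=np.array(m)/1000; C,Sn=np.cos(p[3]),np.sin(p[3])
        w=np.array([C*m[0]-Sn*m[1],Sn*m[0]+C*m[1],m[2]])+p[:3]
        for o,k in ((T(*a),0),(S(*b),1)):
            q=proj(o[0],w)-np.array(o[1:]) ; r.append(q)
    r=np.array(r); return r if full else r.ravel()
f=least_squares(lambda p:res(p),[.63,.1,0,-.04],loss='soft_l1')
print(f.x.round(4)); print(res(f.x,True).round(1).tolist())
p=f.x; C,Sn=np.cos(p[3]),np.sin(p[3])
for n,m in dict(anvil=(0,-40,100),mouth=(-40,-40,100),rest=(-124,-40,100),home=(-75,-40,100),pad=(0,77.6,237),padD=(0,101.6,152)).items():
    m=np.array(m)/1000; print(n,(np.array([C*m[0]-Sn*m[1],Sn*m[0]+C*m[1],m[2]])+p[:3]).round(4))
print('box corner',tri([T(214,315),S(258,358)]))
E
```

```text
[ 0.6346  0.1043 -0.0099 -0.0426]
[[0.9, 0.3], [0.8, 0.7], [0.8, 0.3], [0.5, 1.2], [1.0, 0.5], [1.2, 0.2], [1.8, 0.1], [1.4, 0.5], [0.8, 0.4], [0.2, 0.6], [-0.9, -1.4], [-1.6, -0.3], [-0.1, -1.3], [-1.2, -0.3], [-0.6, -0.7], [-0.8, 0.0], [-1.4, -0.5], [-1.3, -0.1]]
anvil [0.6329 0.0643 0.0901]
mouth [0.5929 0.066  0.0901]
rest [0.509  0.0696 0.0901]
home [0.5579 0.0675 0.0901]
pad [0.6379 0.1818 0.2271]
padD [0.6389 0.2058 0.1421]
box corner (array([0.5541488 , 0.15223791, 0.07383177]), [1.5, 1.5])
```

```bash
cat >> h.py <<'E'
TH=-.0426
def Rt(tilt=0,yaw=TH):  # tool y=-press y, x ahead, leaning back by tilt
    return (R.from_euler('z',yaw)*R.from_matrix(np.diag([1,-1,-1.]))*R.from_euler('y',tilt)).as_matrix()
def cur():
    s=bot.sense(); q=np.array(s['tool_rot']); return np.array(s['position']),R.from_quat(q[[1,2,3,0]]).as_matrix()
def plan(pos,Rm,frm=None,vm=.036,wm=.115):
    p0,R0=frm or cur(); w=R.from_matrix(R0.T@Rm).as_rotvec(); d=np.array(pos)-p0
    n=max(1,int(np.ceil(max(np.linalg.norm(d)/vm,np.linalg.norm(w)/wm))))
    A=sum(R0@R.from_rotvec(w*k/n).as_matrix() for k in range(n)); v=np.linalg.solve(A,d)
    print(n,'rows:',np.r_[v.round(4),(w/n).round(4)].tolist()); return np.array(pos),Rm
E
python3 - <<'E'
from h import *
print(Rt(.65).round(2))
b=-Rt(.65)[:,2]; P=np.array([.610,.166,.090])
a=plan([.40,-.05,.32],Rt(.3)); print(P+.11*b); plan(P+.11*b,Rt(.65),a)
E
```

```text
[[ 0.8  -0.04  0.6 ]
 [-0.03 -1.   -0.03]
 [ 0.61  0.   -0.8 ]]
17 rows: [0.0178, -0.0302, -0.0026, -0.0031, 0.0175, 0.0198]
[0.54348989 0.16883505 0.17756922]
9 rows: [0.0064, -0.025, 0.0209, 0.0, 0.0389, 0.0]
```

```bash
A='' ; python3 nudge.py '[[0.57,0.0178,-0.0302,-0.0026,-0.0031,0.0175,0.0198],[0.57,0.0178,-0.0302,-0.0026,-0.0031,0.0175,0.0198],[0.57,0.0178,-0.0302,-0.0026,-0.0031,0.0175,0.0198],[0.57,0.0178,-0.0302,-0.0026,-0.0031,0.0175,0.0198],[0.57,0.0178,-0.0302,-0.0026,-0.0031,0.0175,0.0198]]' 10
python3 nudge.py '[[0.57,0.0178,-0.0302,-0.0026,-0.0031,0.0175,0.0198],[0.57,0.0178,-0.0302,-0.0026,-0.0031,0.0175,0.0198],[0.57,0.0178,-0.0302,-0.0026,-0.0031,0.0175,0.0198],[0.57,0.0178,-0.0302,-0.0026,-0.0031,0.0175,0.0198],[0.57,0.0178,-0.0302,-0.0026,-0.0031,0.0175,0.0198]]'
python3 nudge.py '[[0.57,0.0178,-0.0302,-0.0026,-0.0031,0.0175,0.0198],[0.57,0.0178,-0.0302,-0.0026,-0.0031,0.0175,0.0198],[0.57,0.0178,-0.0302,-0.0026,-0.0031,0.0175,0.0198],[0.57,0.0178,-0.0302,-0.0026,-0.0031,0.0175,0.0198],[0.57,0.0178,-0.0302,-0.0026,-0.0031,0.0175,0.0198]]'
python3 - <<'E'
from h import *
P=np.array([.610,.166,.090])
b=-Rt(.65)[:,2];plan(P+.11*b,Rt(.65)); print(bot.sense()['joint_positions'].round(2))
E
```

```text
time: 0.52
position: [0.2298, -0.4272, 0.2539]
tool_rot: [0.001, 0.994, 0.098, 0.045]
wrist_force: [0.4, -0.1, 0.3]
width: 0.649
finger_force: 0.0
time: 0.93
position: [0.2917, -0.2645, 0.2761]
tool_rot: [0.002, 0.995, 0.048, 0.089]
wrist_force: [1.1, -0.6, -1.0]
width: 0.571
finger_force: 0.0
time: 1.35
position: [0.3672, -0.1088, 0.3059]
tool_rot: [0.003, 0.991, -0.002, 0.133]
wrist_force: [0.2, -0.5, -1.1]
width: 0.568
finger_force: 0.0
10 rows: [0.0101, -0.0282, 0.0188, -0.0011, 0.0384, 0.0037]
[ 0.37  0.18 -0.2   2.34 -0.01  0.36 -1.38]
```

```bash
python3 nudge.py '[[0.57,0.0101,-0.0282,0.0188,-0.0011,0.0384,0.0037],[0.57,0.0101,-0.0282,0.0188,-0.0011,0.0384,0.0037],[0.57,0.0101,-0.0282,0.0188,-0.0011,0.0384,0.0037],[0.57,0.0101,-0.0282,0.0188,-0.0011,0.0384,0.0037],[0.57,0.0101,-0.0282,0.0188,-0.0011,0.0384,0.0037]]'
python3 nudge.py '[[0.57,0.0101,-0.0282,0.0188,-0.0011,0.0384,0.0037],[0.57,0.0101,-0.0282,0.0188,-0.0011,0.0384,0.0037],[0.57,0.0101,-0.0282,0.0188,-0.0011,0.0384,0.0037],[0.57,0.0101,-0.0282,0.0188,-0.0011,0.0384,0.0037],[0.57,0.0101,-0.0282,0.0188,-0.0011,0.0384,0.0037]]'
python3 nudge.py '[[0.57,0,0,0,0,0,0]]'
python3 - <<'E'
from h import *
save('wrist','w1'); print(bot.sense()['joint_positions'].round(2)); P=np.array([.610,.166,.090])
b=-Rt(.65)[:,2];plan(P+.11*b,Rt(.65)); print(proj('w1',P),proj('w1',P+.01*b))
E
```

```text
time: 1.77
position: [0.4166, -0.0306, 0.268]
tool_rot: [0.011, 0.983, -0.005, 0.182]
wrist_force: [0.8, 0.1, 0.7]
width: 0.569
finger_force: 0.0
time: 2.18
position: [0.5073, 0.0847, 0.2645]
tool_rot: [0.017, 0.974, -0.015, 0.225]
wrist_force: [0.4, -1.2, -0.3]
width: 0.575
finger_force: 0.0
time: 2.27
position: [0.5099, 0.0929, 0.264]
tool_rot: [0.015, 0.974, -0.008, 0.226]
wrist_force: [0.6, -0.7, 0.4]
width: 0.568
finger_force: 0.0
[-0.64  0.43  0.37  2.29  0.73  0.04 -2.65]
4 rows: [-0.0036, -0.0207, 0.0225, 0.0038, 0.0488, 0.0068]
[245.29401434 160.57268879] [243.29783801 163.91418531]
```

View pics/w1.png

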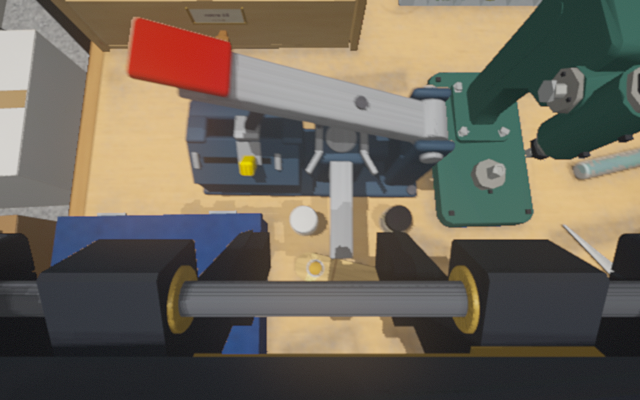

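The wrist view shows the knob at (247,166), the pad centre at (180,57), the rest's end at (342,258) and the jars at (304,220) and (398,218). J6 and J7 are at their limits, so leaning back this way needs the other wrist configuration. I'll fit a quick kinematic model to plan that.

```bash
cat > fit.py <<'E'
from h import *
import itertools,json
s=bot.sense(); q=np.array(s['tool_rot'])
D=[([1.30782364,.68991119,-.19453573,1.5662067,.15729465,.90254036,-.21505831],[.18257,-.59715,.23799],[-8.178e-4,.989,.1479,-1.786e-4],1),
([.37,.18,-.2,2.34,-.01,.36,-1.38],[.3672,-.1088,.3059],[.003,.991,-.002,.133],.3),
(list(s['joint_positions']),list(s['position']),list(q),1)]
Z=np.array([0,0,1.]);Y=np.array([0,1.,0])
def fk(q,S,L):
    # L: d,a,b,l, ox(elbow offs), ow(wrist offs), off7, off1
    r=R.from_rotvec(Z*(S[0]*q[0]+L[7])); p=np.array([0,0,L[0]])
    r=r*R.from_rotvec(Y*q[1])*R.from_rotvec(Z*S[1]*q[2]); p=p+r.apply([L[4],0,L[1]])
    r=r*R.from_rotvec(Y*q[3]); p=p+r.apply([-L[4],0,0]); r=r*R.from_rotvec(Z*S[2]*q[4]); p=p+r.apply([0,0,L[2]])
    r=r*R.from_rotvec(Y*q[5]); p=p+r.apply([L[5],0,0]); r=r*R.from_rotvec(Z*(S[3]*q[6]+L[6])); p=p+r.apply([0,0,L[3]])
    return p,r
def go():
    best=None
    for S in itertools.product([1,-1],repeat=4):
      for o7 in (0,1.57,3.14,-1.57):
        def res(L):
            o=[]
            for q,p,t,w in D:
                P,r=fk(q,S,L); o+=[w*10*(P-p), w*(R.from_quat(np.array(t)[[1,2,3,0]]).inv()*r).as_rotvec()]
            return np.concatenate(o)
        f=least_squares(res,[.3,.4,.4,.25,0,0,o7,0])
        if best is None or f.cost<best[0]: best=(f.cost,S,f.x.tolist(),f.fun)
    return best
if __name__=='__main__':
    b=go(); print(b[0],b[1],np.round(b[2],4),np.round(b[3],3)); json.dump(b[1:3],open('kin.json','w'))
E
python3 fit.py
```

```text
0.0024677111888793553 (-1, -1, -1, -1) [ 0.3783  0.5859  0.3497  0.3734 -0.0102  0.0028  1.5028 -0.072 ] [-0.01  -0.003  0.001  0.     0.     0.004  0.02   0.058  0.001 -0.006
 -0.    -0.002 -0.002  0.001 -0.002 -0.032 -0.003 -0.003]
```

```bash
cat > ik.py <<'E'
from fit import *
S,L=json.load(open('kin.json'))
LO=np.array([-3.01,-.46,-1.47,.13,-1,.04,-2.66]);HI=np.array([3.01,2.08,1.51,2.56,4.14,2.09,2.66])
def ik(p,Rm,seed,reg=.02):
    t=R.from_matrix(Rm); mid=np.array(seed,float)
    def f(q):
        P,r=fk(q,S,L); return np.concatenate([10*(P-p),(t.inv()*r).as_rotvec(),reg*(q-mid)])
    s=least_squares(f,np.clip(mid,LO+.02,HI-.02),bounds=(LO+.01,HI-.01)); P,r=fk(s.x,S,L)
    return s.x,np.linalg.norm(P-p)*1000,np.linalg.norm((t.inv()*r).as_rotvec())
Fl=np.diag([-1,-1,1.])
E
python3 - <<'E'
from ik import *
P=np.array([.610,.166,.090])
for lean in (.4,.65):
  for flip in (0,1):
    Rm=Rt(lean)@(Fl if flip else np.eye(3)); b=-Rm[:,2]
    for sd in ([0,.7,0,1.5,0,.3,-1.4],[0,.7,0,1.5,3.1,.3,-1.4],[0,.7,0,1.5,0,.3,1.7],[0,.7,0,1.5,3.1,.3,1.7],[0,.7,1,1.5,1.5,.3,0],[0,.7,-1,1.5,1.5,.3,0]):
      for d in (.0,.08):
        q,e,a=ik(P+d*b,Rm,sd,.005)
        if e<3 and a<.05: print(lean,flip,d,q.round(2),round(e,1),round(a,3))
E
```

```text
0.4 0 0.08 [-0.58  0.69  0.2   2.08  0.6   0.05 -2.65] 0.5 0.029
0.4 0 0.0 [-0.71  0.9   0.51  2.09  4.12  0.28  0.08] 0.0 0.0
0.4 0 0.08 [-0.64  0.7   0.31  2.13  4.13  0.06  0.11] 0.0 0.0
0.4 0 0.0 [-0.2   0.88 -0.4   2.08  1.93  0.48  2.39] 0.0 0.0
0.4 0 0.08 [-0.31  0.69 -0.24  2.12  1.67  0.32  2.59] 0.0 0.0
0.4 0 0.0 [-0.5   0.84  0.12  2.09  2.76  0.17  1.48] 0.0 0.0
0.4 0 0.08 [-0.57  0.69  0.2   2.13  2.37  0.05  1.86] 0.0 0.002
0.4 0 0.08 [-0.63  0.7   0.31  2.09 -0.99  0.05 -1.06] 0.4 0.023
0.4 0 0.0 [-0.49  0.84  0.11  2.09  2.71  0.17  1.53] 0.0 0.0
0.4 0 0.08 [-0.12  0.75 -0.59  2.12  1.64  0.57  2.64] 0.0 0.0
0.4 1 0.0 [-0.2   0.88 -0.41  2.08  1.92  0.48 -0.75] 0.0 0.0
0.4 1 0.08 [-0.31  0.69 -0.24  2.12  1.67  0.32 -0.55] 0.0 0.0
0.4 1 0.0 [-0.5   0.84  0.12  2.09  2.74  0.17 -1.64] 0.0 0.0
0.4 1 0.08 [-0.57  0.69  0.19  2.13  2.37  0.05 -1.28] 0.0 0.001
0.4 1 0.0 [-0.04  0.95 -0.71  2.08  1.84  0.72 -0.61] 0.0 0.0
0.4 1 0.08 [-0.21  0.71 -0.42  2.12  1.65  0.44 -0.52] 0.0 0.0
0.4 1 0.0 [-0.28  0.85 -0.26  2.08  2.01  0.38 -0.86] 0.0 0.0
0.4 1 0.08 [-0.63  0.7   0.31
[... 603 characters left out ...]
0
0.65 0 0.08 [-0.39  0.81 -0.31  2.41  2.4   0.83  1.71] 0.0 0.0
0.65 1 0.0 [-0.19  1.01 -0.57  2.3   2.34  1.02 -1.21] 0.0 0.0
0.65 1 0.08 [-0.22  0.87 -0.63  2.41  2.21  1.01 -1.22] 0.0 0.0
0.65 1 0.0 [-0.48  0.94 -0.04  2.31  2.69  0.76 -1.67] 0.0 0.0
0.65 1 0.08 [-0.55  0.79 -0.01  2.41  2.63  0.71 -1.67] 0.0 0.0
0.65 1 0.0 [ 0.    1.19 -1.01  2.3   2.17  1.35 -0.92] 0.0 0.0
0.65 1 0.08 [-0.06  1.02 -1.02  2.41  2.05  1.3  -1.02] 0.0 0.0
0.65 1 0.0 [-0.28  0.98 -0.4   2.3   2.43  0.92 -1.34] 0.0 0.0
0.65 1 0.08 [-0.35  0.82 -0.38  2.41  2.36  0.86 -1.38] 0.0 0.0
0.65 1 0.0 [-0.04  1.13 -0.89  2.3   2.2   1.26 -0.99] 0.0 0.0
0.65 1 0.08 [-0.09  0.98 -0.93  2.41  2.08  1.22 -1.07] 0.0 0.0
```

```bash
python3 nudge.py '[[0.57,0,0,-0.01,0,-0.05,-0.12],[0.57,0,0,0,0,0,-0.12],[0.57,0,0,0,0,0,-0.12],[0.57,0,0,0,0,0,-0.12],[0.57,0,0,0,0,0,-0.12]]' |tail -5
for i in 1 2 3 4; do python3 nudge.py '[[0.57,0,0,0,0,0,-0.12],[0.57,0,0,0,0,0,-0.12],[0.57,0,0,0,0,0,-0.12],[0.57,0,0,0,0,0,-0.12],[0.57,0,0,0,0,0,-0.12]]'|tail -5; done
python3 - <<'E'
from ik import *
P=np.array([.610,.166,.090]); s=bot.sense(); q=s['joint_positions']; print(s['time'],q.round(2),s['position'],fk(q,S,L)[0],cur()[1].round(2))
Rm=Rt(.65)@Fl;b=-Rm[:,2]
plan(P+.1*b,Rm)
E
```

```text
position: [0.5027, 0.0819, 0.2682]
tool_rot: [0.075, 0.944, 0.255, 0.194]
wrist_force: [-0.1, -0.8, 0.2]
width: 0.569
finger_force: 0.0
position: [0.5027, 0.0818, 0.2682]
tool_rot: [0.129, 0.827, 0.523, 0.163]
wrist_force: [-0.6, -0.3, -0.2]
width: 0.576
finger_force: 0.0
position: [0.5028, 0.0818, 0.2682]
tool_rot: [0.171, 0.635, 0.744, 0.118]
wrist_force: [0.3, -0.6, -0.6]
width: 0.569
finger_force: 0.0
position: [0.5028, 0.0818, 0.2682]
tool_rot: [0.199, 0.387, 0.898, 0.062]
wrist_force: [-0.1, -0.6, 0.1]
width: 0.57
finger_force: 0.0
position: [0.5028, 0.0817, 0.2682]
tool_rot: [0.208, 0.104, 0.973, 0.0]
wrist_force: [0.2, 0.5, -0.1]
width: 0.57
finger_force: 0.0
4.4 [-0.04  0.41 -0.47  2.23  1.22  0.43 -0.19] [0.50280229 0.08173969 0.26819804] [0.51014223 0.0767298  0.27623929] [[-0.89  0.2   0.4 ]
 [ 0.2   0.98 -0.04]
 [-0.4   0.04 -0.91]]
4 rows: [0.0049, 0.0223, 0.0263, -0.0111, -0.0572, -0.0406]
```

```bash
python3 nudge.py '[[0.57,0.0049,0.0223,0.0263,-0.0111,-0.0572,-0.0406],[0.57,0.0049,0.0223,0.0263,-0.0111,-0.0572,-0.0406],[0.57,0.0049,0.0223,0.0263,-0.0111,-0.0572,-0.0406],[0.57,0.0049,0.0223,0.0263,-0.0111,-0.0572,-0.0406],[0.57,0,0,0,0,0,0]]' |tail -5
python3 - <<'E'
from h import *
save('wrist','w2',(160,60,480,300),2.4)
P=np.array([.610,.166,.090]);Rm=Rt(.65)@Fl;b=-Rm[:,2]
print(bot.sense()['joint_positions'].round(2));print(proj('w2',P),proj('w2',P+.01*b)); plan(P+.1*b,Rm)
E
```

```text
position: [0.5321, 0.1323, 0.1985]
tool_rot: [0.275, 0.052, 0.96, -0.014]
wrist_force: [-0.8, -0.4, -0.1]
width: 0.572
finger_force: 0.0Traceback (most recent call last):
  File "<stdin>", line 3, in <module>
NameError: name 'Fl' is not defined
```

View pics/w2.png

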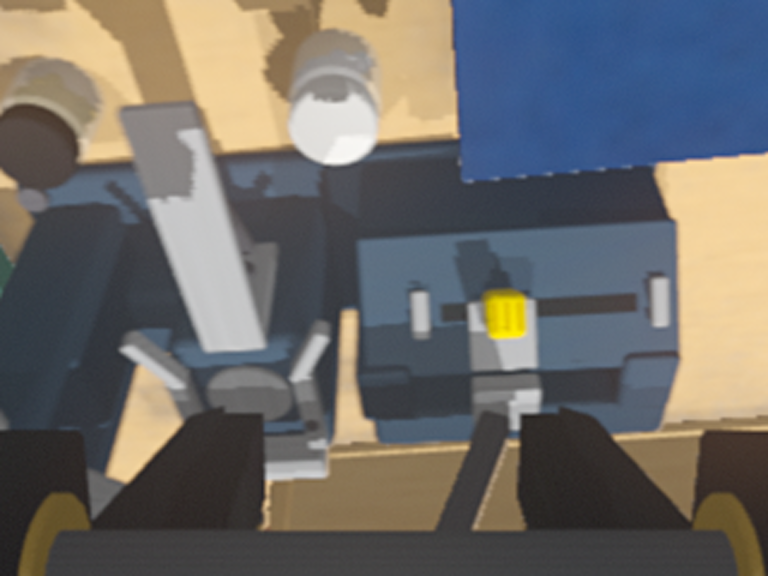

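The flipped close view shows the knob top at crop (505,314), the rest end at (157,105), and the guide ends at (130,343) and (322,331).

```bash
sed -i '$a Fl=np.diag([-1,-1,1.])' h.py; python3 - <<'E'
from h import *
W=lambda u,v:('w2',(u+.5)/2.4-.5+160,(v+.5)/2.4-.5+60)
T=lambda u,v:('t0',(u+.5)/5-.5+220,(v+.5)/5-.5+130)
S=lambda u,v:('s0',(u+.5)/5.5-.5+210,(v+.5)/5.5-.5+165)
print('knob',tri([W(505,314),('w1',247,165)]),tri([W(505,314),T(186,222),S(202,281)]))
print('rest',tri([W(157,105),('w1',342,258)]),tri([W(157,105),T(348,386),S(430,344)]), 'at z.1',onz(*W(157,105),.1), onz('w1',342,258,.1))
a,b=onz(*W(130,343),.108),onz(*W(322,331),.108); print('guides',a,b,(a+b)/2)
a=onz(*W(212,350),.1);b=onz(*W(258,350),.1); print('bracket near anvil',(a+b)/2, onz(*W(248,392),.1))
P=np.array([.610,.166,.090]);Rm=Rt(.65)@Fl;b=-Rm[:,2]
print(bot.sense()['joint_positions'].round(2),proj('w2',P+.01*b)); 
E
```

```text
knob (array([0.60443675, 0.16376381, 0.09251172]), [0.2, 0.2]) (array([0.60318588, 0.16476597, 0.09303268]), [1.1, 0.4, 0.8])
rest (array([0.50816222, 0.06939334, 0.09597505]), [0.8, 0.8]) (array([0.5083915 , 0.07121033, 0.09634625]), [0.9, 0.4, 0.8]) at z.1 [0.50622808 0.07166758 0.1       ] [0.50774364 0.06905321 0.1       ]
guides [0.58839875 0.03670952 0.108     ] [0.58968327 0.10201942 0.108     ] [0.58904101 0.06936447 0.108     ]
bracket near anvil [0.60453147 0.0676447  0.1       ] [0.62848958 0.06652329 0.1       ]
[-0.22  0.62 -0.46  2.32  1.93  0.63 -0.93] [373.5996478 194.5706886]
```

```bash
sed -i 's/^TH=.*/TH=-.038/' h.py; python3 - <<'E'
from h import *
P=np.array([.609,.164,.089]);Rm=Rt(.65)@Fl;b=-Rm[:,2]
a=plan(P+.045*b,Rm); plan(P,Rm,a)
E
```

```text
3 rows: [0.001, 0.0131, 0.0296, -0.014, -0.0308, -0.0204]
2 rows: [-0.0, -0.0, 0.0225, 0.0, 0.0, 0.0]
```

```bash
python3 nudge.py '[[0.57,0.001,0.0131,0.0296,-0.014,-0.0308,-0.0204],[0.57,0.001,0.0131,0.0296,-0.014,-0.0308,-0.0204],[0.57,0.001,0.0131,0.0296,-0.014,-0.0308,-0.0204],[0.57,0,0,0,0,0,0]]' |tail -5
python3 - <<'E'
from h import *
P=np.array([.609,.164,.089]);Rm=Rt(.65)@Fl
plan(P,Rm);print(bot.sense()['joint_positions'].round(2))
E
```

```text
position: [0.5846, 0.1629, 0.1242]
tool_rot: [0.32, 0.02, 0.947, -0.008]
wrist_force: [-0.4, -0.3, -0.2]
width: 0.569
finger_force: 0.0
2 rows: [0.001, 0.0011, 0.0213, -0.0024, 0.0009, -0.0017]
[-0.22  0.86 -0.5   2.28  2.21  0.87 -1.11]
```

```bash
python3 nudge.py '[[0.57,0.001,0.001,0.0213,-0.0024,0,-0.0017],[0.57,0.001,0.001,0.0213,-0.0024,0,-0.0017],[0.57,0,0,0,0,0,0]]' |tail -5
python3 nudge.py '[[0.1,0,0,0,0,0,0],[0.1,0,0,0,0,0,0],[0.1,0,0,0,0,0,0],[0.1,0,0,0,0,0,0],[0.1,0,0,0,0,0,0]]' 8 |tail -6
```

```text
position: [0.6105, 0.1622, 0.0942]
tool_rot: [0.323, 0.02, 0.946, -0.007]
wrist_force: [0.5, -0.9, -0.4]
width: 0.571
finger_force: 0.0
time: 5.87
position: [0.6088, 0.1661, 0.095]
tool_rot: [0.323, 0.017, 0.946, -0.004]
wrist_force: [0.8, 0.2, 0.0]
width: 0.215
finger_force: 0.0
```

```bash
python3 nudge.py '[[0.05,0,0,0.005,0,0,0],[0.05,0,0,0,0,0,0],[0.05,0,0,0,0,0,0]]' 8 |tail -6
python3 nudge.py '[[0.05,0,0.01,0,0,0,0],[0.05,0,0.01,0,0,0,0],[0.05,0,0.01,0,0,0,0]]' |tail -6
```

```text
time: 6.12
position: [0.6119, 0.1661, 0.0902]
tool_rot: [0.323, 0.017, 0.946, -0.004]
wrist_force: [-2.1, -0.7, 4.4]
width: 0.159
finger_force: 8.0
time: 6.37
position: [0.6128, 0.1945, 0.0901]
tool_rot: [0.323, 0.018, 0.946, -0.005]
wrist_force: [-3.0, -3.2, 5.5]
width: 0.157
finger_force: 8.0
```

```bash
for i in 1 ; do python3 nudge.py '[[0.05,0,0.005,0,0,0,0],[0.05,0,0.002,0,0,0,0]]' |tail -5|head -3;python3 nudge.py '[[0.05,0,0.003,0,0,0,0],[0.05,0,0,0,0,0,0]]' |tail -5|head -3;python3 nudge.py '[[0.05,0,0.003,0,0,0,0],[0.05,0,0,0,0,0,0]]' |tail -5|head -3; done
```

```text
position: [0.6131, 0.1993, 0.09]
tool_rot: [0.323, 0.019, 0.946, -0.007]
wrist_force: [-6.3, -9.2, 10.3]
position: [0.6132, 0.1993, 0.0899]
tool_rot: [0.323, 0.02, 0.946, -0.01]
wrist_force: [-7.2, -10.8, 9.0]
position: [0.6134, 0.1993, 0.0896]
tool_rot: [0.323, 0.021, 0.946, -0.012]
wrist_force: [-5.8, -14.0, 9.1]
```

```bash
cat > q.py <<'E'
from ik import *
def show(n,p,Rm,q0=None):
    q,e,a=ik(np.array(p),Rm,q0 if q0 is not None else bot.sense()['joint_positions'],.03)
    print(n,q.round(2),round(e,1),round(a,3)); return q
E
python3 - <<'E'
from q import *
h=np.deg2rad(75.6)
for r,v in (('W',(319,427)),('E',(565,490))): print(r,onz('t0',(v[0]+.5)/5-.5+220,(v[1]+.5)/5-.5+130,.018))
for r,v in (('W',(403,462)),('E',(669,417))): print(r,onz('s0',(v[0]+.5)/5.5-.5+210,(v[1]+.5)/5.5-.5+165,.018))
for nm,sd in (('J5=0',[0,.4,0,2.2,0,.4,-.5]),('J5=0b',[0,.4,0,2.2,0,.4,1]),('J5~1.5',[0,.6,-.5,2.2,1.5,.6,-.5])):
    print(nm)
    show('graspA',[.479,.0246,.005],Rt(0,h),sd); show('graspB',[.479,.0246,.005],Rt(0,h-np.pi),sd)
    for f in (np.eye(3),Fl):
        show('pre',[.48,.07,.12],Rt(0)@f,sd);show('home',[.556,.068,.105],Rt(0)@f,sd); show('pad',[.638,.182,.25],Rt(0)@f,sd); show('padD',[.639,.206,.15],Rt(0)@f,sd)
E
```

```text
W [0.49685318 0.09627038 0.018     ]
E [ 0.45981628 -0.04827293  0.018     ]
W [0.49487273 0.09823704 0.018     ]
E [ 0.45759929 -0.04619516  0.018     ]
J5=0
graspA [-0.12  0.95 -0.01  2.13  0.07  0.07 -0.44] 0.0 0.001
graspB [-0.18  0.95  0.11  2.13 -0.99  0.11 -2.52] 0.0 0.003
pre [-0.38  0.73  0.27  2.08 -0.5   0.39 -1.31] 0.0 0.002
home [-0.35  0.82  0.29  1.87 -0.44  0.52 -1.37] 0.0 0.002
pad [-0.5   0.74  0.3   1.43 -0.24  1.   -1.75] 0.1 0.003
padD [-0.54  0.86  0.31  1.5  -0.32  0.83 -1.71] 0.0 0.003
pre [ 0.03  0.75 -0.42  2.08  0.71  0.45  0.59] 0.0 0.002
home [ 0.05  0.84 -0.45  1.87  0.64  0.57  0.72] 0.0 0.002
pad [-0.12  0.76 -0.47  1.43  0.37  1.03  0.87] 0.1 0.003
padD [-0.17  0.88 -0.44  1.5   0.45  0.86  0.77] 0.0 0.003
J5=0b
graspA [-0.16  0.95  0.06  2.13 -0.68  0.08  0.32] 0.0 0.001
graspB [-0.07  0.95 -0.09  2.13  0.89  0.1   1.87] 0.0 0.001
pre [-0.55  0.79  0.58  2.08 -0.88  0.53 -0.91] 0.1 0.004
home [-0.51  0.87  0.59  1.88 -0.79  0.64 -1.03] 0.1 0.004
pad [-0.66  0.79  0.64  1.44 -0.51  1.08 -1.52] 0.1 0.004
padD [-0.68  0.92  0.62  1.51 -0.62  0.92 -1.47] 0.1 0.004
pre [-0.17  0.72 -0.08  2.08  0.16  0.35  1.15] 0.0 0.0
home [-0.14  0.8  -0.1   1.87  0.16  0.48  1.19] 0.0 0.001
pad [-0.29  0.72 -0.11  1.43  0.09  0.99  1.11] 0.0 0.002
padD [-0.34  0.85 -0.09  1.5   0.1   0.8   1.07] 0.0 0.002
J5~1.5
graspA [-0.07  0.95 -0.1   2.13  0.88  0.1  -1.26] 0.1 0.003
graspB [ 0.21  1.04 -0.6   2.14  1.5   0.51  1.28] 0.1 0.007
pre [-0.15  0.72 -0.11  2.07  0.2   0.36 -2.03] 0.0 0.002
home [-0.1   0.8  -0.17  1.87  0.26  0.49 -2.05] 0.0 0.002
pad [-0.18  0.74 -0.34  1.43  0.27  1.01 -2.19] 0.0 0.002
padD [-0.24  0.86 -0.28  1.5   0.29  0.82 -2.24] 0.0 0.002
pre [ 0.25  0.88 -0.86  2.08  1.08  0.72  0.19] 0.0 0.003
home [ 0.26  0.97 -0.89  1.88  1.04  0.84  0.35] 0.0 0.003
pad [ 0.1   0.92 -1.05  1.44  0.81  1.25  0.51] 0.1 0.003
padD [ 0.04  1.03 -0.97  1.51  0.91  1.1   0.41] 0.1 0.003
```

```bash
python3 nudge.py '[[0.5,0,0,0,0,0,0],[0.5,0,0,0,0,0,0],[0.5,0,0,0,0,0,0],[0.5,0,0,0,0,0,0]]' |tail -6
python3 nudge.py '[[0.5,0,0,-0.03,0,0,0],[0.5,0,0,-0.03,0,0,0],[0.5,0,0,-0.03,0,0,0],[0.5,0,0,0,0,0,0]]' |tail -6; python3 - <<'E'
from h import *
print(bot.sense()['joint_positions'].round(2))
E
```

```text
time: 7.2
position: [0.6136, 0.2095, 0.0899]
tool_rot: [0.323, 0.017, 0.946, -0.003]
wrist_force: [-0.3, -0.0, -0.3]
width: 0.436
finger_force: 0.0
time: 7.53
position: [0.5562, 0.2136, 0.1645]
tool_rot: [0.324, 0.015, 0.946, -0.001]
wrist_force: [-0.4, 0.8, -0.0]
width: 0.496
finger_force: 0.0
[-0.34  0.77 -0.52  2.28  2.06  0.85 -1.08]
```

```bash
python3 - <<'E'
from h import *
h=np.deg2rad(75.6)
a=plan([.48,.12,.22],Rt(0.1)@Fl); b=plan([.4775,.025,.12],Rt(0,h),a)
E
```

```text
5 rows: [0.0086, -0.0192, -0.0165, 0.002, 0.1118, 0.0013]
16 rows: [-0.0048, -0.0047, 0.0064, 0.0056, 0.0045, 0.1114]
```

```bash
python3 nudge.py '[[0.57,0.0086,-0.0192,-0.0165,0.002,0.1118,0.0013],[0.57,0.0086,-0.0192,-0.0165,0.002,0.1118,0.0013],[0.57,0.0086,-0.0192,-0.0165,0.002,0.1118,0.0013],[0.57,0.0086,-0.0192,-0.0165,0.002,0.1118,0.0013],[0.57,0.0086,-0.0192,-0.0165,0.002,0.1118,0.0013]]' |tail -6
for i in 1 2 3; do python3 nudge.py '[[0.57,-0.0048,-0.0047,0.0064,0.0056,0.0045,0.1114],[0.57,-0.0048,-0.0047,0.0064,0.0056,0.0045,0.1114],[0.57,-0.0048,-0.0047,0.0064,0.0056,0.0045,0.1114],[0.57,-0.0048,-0.0047,0.0064,0.0056,0.0045,0.1114],[0.57,-0.0048,-0.0047,0.0064,0.0056,0.0045,0.1114]]' |tail -6; done
python3 - <<'E'
from h import *
print(bot.sense()['joint_positions'].round(2)); plan([.4775,.025,.06],Rt(0,np.deg2rad(75.6)))
E
```

```text
time: 7.95
position: [0.5087, 0.1423, 0.1862]
tool_rot: [0.159, 0.022, 0.987, -0.028]
wrist_force: [0.5, -0.7, 0.4]
width: 0.567
finger_force: 0.0
time: 8.37
position: [0.5346, 0.1118, 0.162]
tool_rot: [0.15, 0.297, 0.943, 0.004]
wrist_force: [-0.3, 0.1, 0.2]
width: 0.571
finger_force: 0.0
time: 8.78
position: [0.5416, 0.0758, 0.1337]
tool_rot: [0.128, 0.547, 0.827, 0.035]
wrist_force: [0.5, -0.5, -0.6]
width: 0.568
finger_force: 0.0
time: 9.2
position: [0.5319, 0.0468, 0.1026]
tool_rot: [0.099, 0.744, 0.658, 0.061]
wrist_force: [0.5, -0.3, -0.6]
width: 0.57
finger_force: 0.0
[-0.31  0.76  0.1   2.17  1.31  0.05 -1.67]
3 rows: [-0.0099, -0.0187, 0.0118, 0.0773, 0.0084, 0.0426]
```

```bash
python3 - <<'E'
from h import *
a=plan([.50,.02,.16],cur()[1]); plan([.4775,.025,.12],Rt(0,np.deg2rad(75.6)),a,wm=.05)
E
```

```text
2 rows: [-0.0165, -0.0073, -0.0305, 0.0, 0.0, 0.0]
6 rows: [0.0003, -0.0047, 0.0061, 0.0387, 0.0042, 0.0213]
```

```bash
python3 nudge.py '[[0.57,-0.0165,-0.0073,-0.0305,0,0,0],[0.57,-0.0165,-0.0073,-0.0305,0,0,0],[0.57,0.0003,-0.0047,0.0061,0.0387,0.0042,0.0213],[0.57,0.0003,-0.0047,0.0061,0.0387,0.0042,0.0213],[0.57,0.0003,-0.0047,0.0061,0.0387,0.0042,0.0213]]' |tail -6
python3 nudge.py '[[0.57,0.0003,-0.0047,0.0061,0.0387,0.0042,0.0213],[0.57,0.0003,-0.0047,0.0061,0.0387,0.0042,0.0213],[0.57,0.0003,-0.0047,0.0061,0.0387,0.0042,0.0213],[0.57,0,0,0,0,0,0]]' |tail -6
python3 - <<'E'
from h import *
print(bot.sense()['joint_positions'].round(2)); plan([.4775,.025,.06],Rt(0,np.deg2rad(75.6)),wm=.05)
E
```

```text
time: 9.62
position: [0.4905, 0.0219, 0.1406]
tool_rot: [0.049, 0.768, 0.638, 0.031]
wrist_force: [-0.2, -0.6, -0.7]
width: 0.569
finger_force: 0.0
time: 9.95
position: [0.4783, 0.0244, 0.1195]
tool_rot: [-0.001, 0.79, 0.614, -0.0]
wrist_force: [0.2, 0.1, 0.3]
width: 0.567
finger_force: 0.0
[ 0.15  0.75 -0.48  2.09  0.75  0.48 -1.16]
2 rows: [0.0002, -0.0004, 0.0298, -0.0008, -0.0002, 0.0009]
```

```bash
python3 nudge.py '[[0.57,0,0,0.0298,0,0,0],[0.57,0,0,0.0298,0,0,0],[0.57,0,0,0,0,0,0]]' |tail -6
python3 - <<'E'
from h import *
save('wrist','w3'); f=[proj('w3',p) for p in ([.4955,.097,.018],[.4585,-.0475,.018])]; print(f)
m=cv2.cvtColor(cv2.imread('pics/w3.png'),cv2.COLOR_BGR2HSV); print(bot.sense()['joint_positions'].round(2)); plan([.4775,.025,.004],Rt(0,np.deg2rad(75.6)))
E
```

```text
time: 10.2
position: [0.4758, 0.0247, 0.058]
tool_rot: [-0.001, 0.788, 0.615, -0.003]
wrist_force: [-0.8, -0.9, -0.0]
width: 0.566
finger_force: 0.0
[array([325.07182067,  87.18235811]), array([323.32183785, 328.440279  ])]
[ 0.05  0.85 -0.33  2.13  0.9   0.31 -1.29]
2 rows: [0.0003, 0.0006, 0.0279, -0.0014, 0.0016, 0.0032]
```

View pics/w3.png

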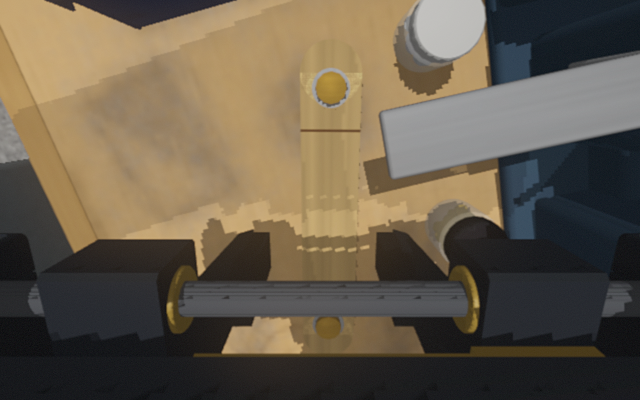

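The rivets show at (331,88) and (327,327), about 3 mm to the right of the predicted spots. I'm shifting the grasp by that, and 5 mm toward the near rivet to keep clear of the bracket.

```bash
python3 nudge.py '[[0.57,-0.0025,0.0025,0.027,0,0,0.0025],[0.57,-0.0025,0.0015,0.027,0,0,0.0025],[0.57,0,0,0,0,0,0]]' |tail -6
python3 nudge.py '[[0.2,0,0,0,0,0,0],[0.2,0,0,0,0,0,0],[0.2,0,0,0,0,0,0],[0.2,0,0,0,0,0,0]]' 20|tail -6
python3 - <<'E'
from h import *
print(bot.sense()['joint_positions'].round(2))
E
```

```text
time: 10.5
position: [0.4797, 0.0187, 0.0058]
tool_rot: [0.0, 0.79, 0.613, -0.002]
wrist_force: [-0.8, -0.3, 0.7]
width: 0.572
finger_force: 0.0
time: 10.83
position: [0.481, 0.0197, 0.0092]
tool_rot: [0.0, 0.79, 0.613, 0.002]
wrist_force: [-0.6, 0.5, 6.9]
width: 0.378
finger_force: 20.0
[-0.04  0.94 -0.15  2.13  1.01  0.14 -1.39]
```

```bash
python3 nudge.py '[[0.5,0,0,0,0,0,0],[0.5,0,0,0,0,0,0],[0.5,0,0,0.004,0,0,0],[0.5,0,0,0,0,0,0]]' |tail -6
python3 nudge.py '[[0.2,0,0,0,0,0,0],[0.2,0,0,0,0,0,0],[0.2,0,0,0,0,0,0],[0.2,0,0,0,0,0,0]]' 25|tail -6
```

```text
time: 11.17
position: [0.4802, 0.019, 0.0032]
tool_rot: [0.0, 0.79, 0.612, -0.0]
wrist_force: [0.5, -0.2, -0.9]
width: 0.496
finger_force: 0.0
time: 11.5
position: [0.4801, 0.0191, 0.0034]
tool_rot: [0.0, 0.79, 0.613, -0.0]
wrist_force: [-0.0, 0.4, -1.4]
width: 0.381
finger_force: 25.0
```

```bash
python3 nudge.py '[[0.2,0,0,-0.02,0,0,0],[0.2,-0.002,-0.008,-0.025,0,0,0],[0.2,-0.0055,-0.0215,-0.01,0,0,0],[0.2,0,0,-0.03,0,0,0],[0.2,0,0,-0.03,0,0,0]]' |tail -6
python3 nudge.py '[[0.2,0,0,-0.02,0,0,0],[0.2,0,0,0,0,0,0]]'|tail -6
python3 - <<'E'
from h import *
save('scene','s2')
print(bot.sense()['joint_positions'].round(2));F=Rt(0)@Fl
w=R.from_matrix(cur()[1].T@F).as_rotvec();print(w)
plan([.45,.068,.155],F)
E
```

```text
time: 11.92
position: [0.4471, 0.0184, 0.1187]
tool_rot: [0.0, 0.79, 0.613, -0.003]
wrist_force: [0.9, 0.3, -1.4]
width: 0.383
finger_force: 25.0
time: 12.08
position: [0.4513, 0.0195, 0.1415]
tool_rot: [0.002, 0.791, 0.612, 0.003]
wrist_force: [0.1, -0.2, -0.9]
width: 0.379
finger_force: 25.0
[ 0.18  0.69 -0.52  2.16  0.77  0.47 -1.2 ]
[ 0.0039726   0.00255342 -1.78613338]
16 rows: [0.0029, 0.0019, -0.0009, 0.0002, 0.0002, -0.1116]
```

```bash
for i in 1 2 3; do python3 nudge.py '[[0.2,0.0029,0.0019,-0.0009,0,0,-0.1116],[0.2,0.0029,0.0019,-0.0009,0,0,-0.1116],[0.2,0.0029,0.0019,-0.0009,0,0,-0.1116],[0.2,0.0029,0.0019,-0.0009,0,0,-0.1116],[0.2,0.0029,0.0019,-0.0009,0,0,-0.1116]]'|tail -5; done; python3 nudge.py '[[0.2,0.0029,0.0019,-0.0009,0,0,-0.1116],[0.2,0,0,0,0,0,0]]'|tail -6
python3 - <<'E'
from h import *
F=Rt(0)@Fl; print(bot.sense()['joint_positions'].round(2))
a=plan([.488,.0705,.112],F); save('wrist','w4')
E
```

```text
position: [0.4589, 0.033, 0.1416]
tool_rot: [-0.0, 0.589, 0.808, -0.001]
wrist_force: [0.7, 0.4, -0.8]
width: 0.382
finger_force: 25.0
position: [0.4597, 0.0502, 0.1459]
tool_rot: [-0.001, 0.344, 0.939, -0.001]
wrist_force: [-0.0, 0.4, -1.6]
width: 0.386
finger_force: 25.0
position: [0.4513, 0.0652, 0.1504]
tool_rot: [-0.001, 0.072, 0.997, -0.001]
wrist_force: [-0.5, 0.3, -0.4]
width: 0.382
finger_force: 25.0
time: 13.55
position: [0.4483, 0.0678, 0.1514]
tool_rot: [-0.001, 0.017, 1.0, -0.0]
wrist_force: [-0.1, -0.4, -0.6]
width: 0.381
finger_force: 25.0
[ 0.34  0.82 -1.01  2.13  1.02  0.81  0.21]
2 rows: [-0.0198, 0.002, 0.0197, -0.0001, -0.0013, 0.0022]
```

View pics/w4.png

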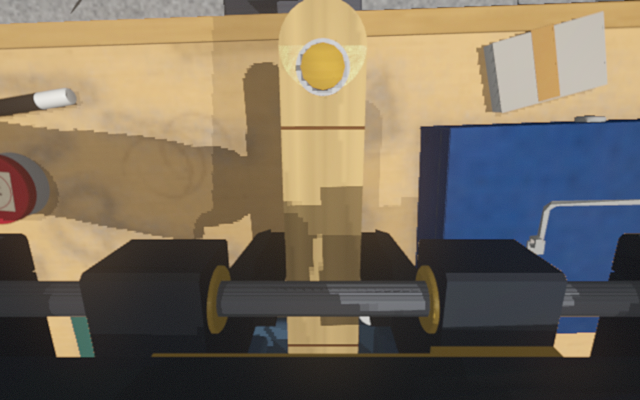

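The handle is centred and parallel in the fingers, with the far rivet at (323,66). Moving to the guide mouth.

```bash
python3 nudge.py '[[0.2,-0.0198,0.002,0.0197,0,0,0.0022],[0.2,-0.0198,0.002,0.0197,0,0,0.0022],[0.2,0,0,0,0,0,0]]'|tail -6
python3 - <<'E'
from h import *
F=Rt(0)@Fl; print(bot.sense()['joint_positions'].round(2))
a=plan([.493,.0709,.105],F); plan([.558,.0684,.1045],F,a,vm=.017)
E
```

```text
time: 13.85
position: [0.4914, 0.069, 0.1099]
tool_rot: [-0.001, 0.024, 1.0, -0.001]
wrist_force: [0.3, -0.7, -0.8]
width: 0.381
finger_force: 25.0
[ 0.31  0.91 -0.94  2.04  1.09  0.81  0.21]
1 rows: [-0.0016, 0.0019, 0.0049, -0.0015, -0.0013, -0.0108]
4 rows: [-0.0163, -0.0, 0.0001, 0.0, 0.0, 0.0]
```

```bash
python3 nudge.py '[[0.2,-0.0016,0.0019,0.0045,-0.0015,-0.0013,-0.0108],[0.2,0,0,0,0,0,0]]'|tail -6
python3 nudge.py '[[0.2,-0.014,0,0,0,0,0],[0.2,-0.014,0,0,0,0,0],[0.2,-0.014,0,0,0,0,0],[0.2,0,0,0,0,0,0]]'|tail -6
python3 nudge.py '[[0.2,-0.012,0,0,0,0,0],[0.2,0,0,0,0,0,0]]'|tail -6
```

```text
time: 14.02
position: [0.4901, 0.0721, 0.1081]
tool_rot: [-0.0, 0.016, 1.0, 0.0]
wrist_force: [-0.6, 0.0, -1.5]
width: 0.379
finger_force: 25.0
time: 14.35
position: [0.5349, 0.0707, 0.1096]
tool_rot: [0.002, 0.017, 1.0, 0.001]
wrist_force: [0.3, -0.2, -0.0]
width: 0.38
finger_force: 25.0
time: 14.52
position: [0.5455, 0.0703, 0.1094]
tool_rot: [0.002, 0.016, 1.0, 0.001]
wrist_force: [0.5, -0.1, -1.1]
width: 0.384
finger_force: 25.0
```

```bash
python3 nudge.py '[[0.2,-0.004,-0.001,0.005,0,0,0],[0.2,-0.006,0,0,0,0,0],[0.2,0,0,0,0,0,0]]'|tail -6
python3 nudge.py '[[0.2,-0.004,0,0.0,0,0,0],[0.2,0,0,0,0,0,0]]'|tail -6
python3 nudge.py '[[0.2,-0.004,0,0.0,0,0,0],[0.2,0,0,0,0,0,0]]'|tail -6
```

```text
time: 14.77
position: [0.5551, 0.0687, 0.1038]
tool_rot: [0.001, 0.016, 1.0, 0.0]
wrist_force: [0.8, 0.1, -1.2]
width: 0.38
finger_force: 25.0
time: 14.93
position: [0.5593, 0.0689, 0.1041]
tool_rot: [0.001, 0.016, 1.0, 0.001]
wrist_force: [0.5, 0.1, -1.2]
width: 0.381
finger_force: 25.0
time: 15.1
position: [0.5626, 0.0688, 0.104]
tool_rot: [0.0, 0.016, 1.0, 0.001]
wrist_force: [-1.6, -0.7, -1.2]
width: 0.378
finger_force: 25.0
```

Contact is about to start at the expected x. I'll press on in small steps.

```bash
python3 nudge.py '[[0.2,-0.004,0,0.001,0,0,0],[0.2,0,0,0,0,0,0]]'|tail -6
python3 nudge.py '[[0.2,-0.004,0,0.0,0,0,0],[0.2,0,0,0,0,0,0]]'|tail -6
```

```text
time: 15.27
position: [0.5629, 0.0688, 0.1033]
tool_rot: [-0.003, 0.015, 1.0, -0.0]
wrist_force: [-10.9, -0.8, 9.3]
width: 0.383
finger_force: 25.0
time: 15.43
position: [0.5632, 0.0687, 0.1032]
tool_rot: [-0.006, 0.014, 1.0, -0.001]
wrist_force: [-18.1, -1.8, 15.1]
width: 0.378
finger_force: 25.0
```

```bash
python3 nudge.py '[[0.2,0.004,0,-0.001,0,0,0],[0.5,0,0,0,0,0,0],[0.55,0,0,0,0,0,0],[0.55,0,0,0,0,0,0]]'|tail -6
python3 nudge.py '[[0.55,0.003,0,-0.03,0,0,0],[0.55,0.01,0,-0.035,0,0,0],[0.4,0.01,0,-0.035,0,0,0],[0.2,0.005,0,-0.035,0,0,0]]' 10|tail -6
python3 - <<'E'
from h import *
F=Rt(0)@Fl; print(bot.sense()['joint_positions'].round(2))
save('scene','s3'); save('top','t3')
a=plan([.60,.183,.30],F); plan([.638,.183,.255],F,a)
s=cv2.imread('pics/s3.png')[165:265,210:350];t=cv2.imread('pics/t3.png')[130:250,220:370]
cv2.imwrite('pics/c3.png',np.hstack([cv2.resize(s,(420,300),interpolation=3),cv2.resize(t,(375,300),interpolation=3)]))
E
```

```text
time: 15.77
position: [0.5678, 0.0686, 0.1043]
tool_rot: [0.002, 0.016, 1.0, 0.001]
wrist_force: [-0.0, -0.1, 0.2]
width: 0.546
finger_force: 0.0
time: 16.1
position: [0.5379, 0.0695, 0.2405]
tool_rot: [0.001, 0.015, 1.0, 0.001]
wrist_force: [0.6, -0.3, -0.1]
width: 0.425
finger_force: 0.0
[ 0.39  0.79 -1.1   1.79  0.8   1.09  0.54]
4 rows: [-0.0139, 0.0283, -0.0137, 0.0012, 0.0028, 0.0018]
2 rows: [-0.019, 0.0007, 0.0225, 0.0, 0.0, 0.0]
```

View pics/c3.png

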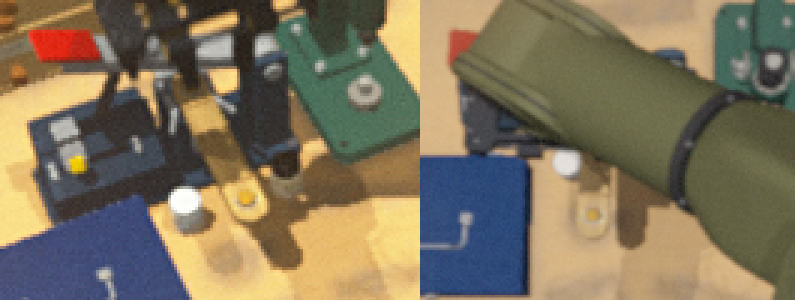

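Scene: the handle lies straight in the guides, its near rivet is at crop (246,198), and the knob is at the left end. Now on to the pad.

```bash
python3 - <<'E'
from h import *
print(onz('s3',246.5/3-.5+210,198.5/3-.5+165,.118), onz('t3',(593.5-420)/2.5-.5+220,213.5/2.5-.5+130,.118))
E
python3 nudge.py '[[0.05,-0.0139,0.0283,-0.0137,0,0.0028,0.0018],[0.05,-0.0139,0.0283,-0.0137,0,0.0028,0.0018],[0.05,-0.0139,0.0283,-0.0137,0,0.0028,0.0018],[0.05,-0.0139,0.0283,-0.0137,0,0.0028,0.0018],[0,0,0,0,0,0,0]]' 10|tail -6
python3 - <<'E'
from h import *
F=Rt(0)@Fl; print(bot.sense()['joint_positions'].round(2))
a=plan([.637,.180,.255],F);
E
```

```text
[0.47720604 0.07220067 0.118     ] [0.48297746 0.06950621 0.118     ]
time: 16.62
position: [0.6003, 0.1882, 0.2963]
tool_rot: [-0.002, 0.017, 1.0, 0.005]
wrist_force: [-0.0, 0.3, 0.6]
width: 0.009
finger_force: 0.0
[ 0.15  0.83 -1.09  1.45  0.73  1.3   0.54]
2 rows: [-0.0186, -0.0036, 0.0206, 0.005, -0.0025, 0.0018]
```

```bash
python3 nudge.py '[[0,-0.0186,-0.0036,0.0206,0.005,-0.0025,0.0018],[0,-0.0186,-0.0036,0.0206,0.005,-0.0025,0.0018],[0,0,0,0,0,0,0]]'|tail -6
python3 nudge.py '[[0,0,0,0.012,0,0,0],[0,0,0,0.006,0,0,0],[0,0,0,0,0,0,0]]'|tail -6
```

```text
time: 16.87
position: [0.6364, 0.1681, 0.2468]
tool_rot: [-0.004, 0.023, 1.0, -0.007]
wrist_force: [0.2, -0.7, -0.6]
width: 0.004
finger_force: 0.0
time: 17.12
position: [0.6336, 0.1715, 0.2334]
tool_rot: [-0.003, 0.02, 1.0, -0.005]
wrist_force: [-0.1, -1.1, 0.7]
width: 0.006
finger_force: 0.7
```

```bash
python3 nudge.py '[[0,0,0.0075,0.017,0,0,0],[0,0,0.006,0.017,0,0,0],[0,0,0.0045,0.017,0,0,0],[0,0,0,0,0,0,0]]'|tail -6
python3 nudge.py '[[0,0,0.0035,0.017,0,0,0],[0,0,0.001,0.01,0,0,0],[0,0,0,0,0,0,0]]'|tail -6
```

```text
time: 17.45
position: [0.6332, 0.1898, 0.1795]
tool_rot: [-0.005, 0.02, 1.0, -0.005]
wrist_force: [0.0, 0.1, 1.4]
width: 0.005
finger_force: 1.0
time: 17.7
position: [0.6351, 0.1946, 0.1551]
tool_rot: [-0.002, 0.02, 1.0, -0.004]
wrist_force: [0.9, 1.1, 2.5]
width: 0.003
finger_force: 1.4
```

```bash
for k in 1 2 3; do python3 nudge.py '[[0,0,0.0005,0.004,0,0,0],[0,0,0,0,0,0,0]]'|sed -n '2p;4p'; done
```

```text
position: [0.6351, 0.1948, 0.1528]
wrist_force: [-0.2, 0.7, 6.0]
position: [0.6352, 0.1949, 0.1519]
wrist_force: [-5.2, -4.4, 20.6]
position: [0.6353, 0.1949, 0.1516]
wrist_force: [-10.1, -8.9, 41.0]
```

```bash
python3 nudge.py '[[0,0,-0.002,-0.02,0,0,0],[0,0,-0.004,-0.02,0,0,0],[0,0,-0.006,-0.02,0,0,0],[0,0,-0.008,-0.02,0,0,0],[0,0,-0.008,-0.02,0,0,0]]'|tail -6
python3 nudge.py '[[0,0,0,-0.03,0,0,0],[0.5,0.02,-0.01,-0.03,0,0,0]]'|tail -6
python3 - <<'E'
from h import *
F=Rt(0)@Fl; print(bot.sense()['joint_positions'].round(2))
a=plan([.545,.0692,.23],F); plan([.558,.0684,.104],F,a)
E
```

```text
time: 18.62
position: [0.6338, 0.1669, 0.2451]
tool_rot: [-0.003, 0.021, 1.0, -0.005]
wrist_force: [0.1, 0.2, 0.2]
width: 0.002
finger_force: 0.0
time: 18.78
position: [0.6157, 0.1589, 0.3045]
tool_rot: [-0.003, 0.022, 1.0, -0.004]
wrist_force: [-0.6, 0.3, 0.7]
width: 0.054
finger_force: 0.0
[ 0.18  0.83 -1.08  1.41  0.73  1.34  0.59]
4 rows: [0.0166, -0.023, 0.0188, -0.002, -0.0013, -0.0016]
4 rows: [-0.0033, -0.0001, 0.0315, 0.0, 0.0, 0.0]
```

```bash
python3 nudge.py '[[0.5,0.0166,-0.023,0.0188,-0.002,-0.0013,-0.0016],[0.5,0.0166,-0.023,0.0188,-0.002,-0.0013,-0.0016],[0.5,0.0166,-0.023,0.0188,-0.002,-0.0013,-0.0016],[0.5,0.0166,-0.023,0.0188,-0.002,-0.0013,-0.0016],[0.5,0,0,0,0,0,0]]'|tail -6
python3 - <<'E'
from h import *
F=Rt(0)@Fl; plan([.556,.0687,.115],F)
E
```

```text
time: 19.2
position: [0.5383, 0.0614, 0.2256]
tool_rot: [-0.005, 0.019, 1.0, -0.006]
wrist_force: [-0.9, 0.2, -0.5]
width: 0.436
finger_force: 0.0
4 rows: [-0.0045, 0.0022, 0.0276, -0.0028, -0.0025, -0.0]
```

```bash
python3 nudge.py '[[0.55,-0.0045,0.0022,0.0276,-0.0028,-0.0025,0],[0.55,-0.0045,0.0022,0.0276,-0.0028,-0.0025,0],[0.55,-0.0045,0.0022,0.0276,-0.0028,-0.0025,0],[0.55,-0.0045,0.0022,0.0276,-0.0028,-0.0025,0],[0.55,0,0,0,0,0,0]]'|tail -6
python3 - <<'E'
from h import *
F=Rt(0)@Fl; plan([.557,.0687,.1035],F)
E
```

```text
time: 19.62
position: [0.5609, 0.0763, 0.1152]
tool_rot: [0.002, 0.018, 1.0, 0.003]
wrist_force: [0.6, -0.0, 0.8]
width: 0.553
finger_force: 0.0
1 rows: [0.0037, -0.0079, 0.0116, 0.007, 0.0032, 0.0022]
```

```bash
python3 nudge.py '[[0.55,0,0,0,0,0,0],[0.55,0,0,0,0,0,0]]'|sed -n 2p
python3 - <<'E'
from h import *
F=Rt(0)@Fl; plan([.558,.0687,.1035],F)
E
```

```text
position: [0.5634, 0.0785, 0.1212]
1 rows: [0.0052, -0.0102, 0.0175, 0.0111, 0.0117, 0.0027]
```

```bash
python3 nudge.py '[[0.55,0.0052,-0.0102,0,0.0111,0.0117,0.0027],[0.55,0,0,0,0,0,0],[0.55,0,0,0,0,0,0]]'|sed -n 2,4p
python3 - <<'E'
from h import *
F=Rt(0)@Fl; plan([.558,.0687,.1035],F);print(bot.sense()['joint_positions'].round(2))
E
```

```text
position: [0.5577, 0.067, 0.1207]
tool_rot: [0.0, 0.02, 1.0, -0.001]
wrist_force: [0.1, 0.4, -0.2]
1 rows: [-0.0002, 0.0018, 0.0172, -0.0016, 0.0003, -0.0013]
[ 0.32  0.95 -0.96  1.84  1.    0.92  0.41]
```

```bash
python3 nudge.py '[[0.55,0,0.0015,0.0172,0,0,0],[0.55,0,0,0,0,0,0],[0.3,0,0,0,0,0,0],[0.2,0,0,0,0,0,0],[0.2,0,0,0,0,0,0]]' 25|tail -6
python3 nudge.py '[[0.2,0,0,0,0,0,0],[0.2,0,0,-0.004,0,0,0]]' 25|tail -6
```

```text
time: 20.45
position: [0.5578, 0.0695, 0.1031]
tool_rot: [-0.0, 0.019, 1.0, -0.0]
wrist_force: [-0.4, 0.2, 1.2]
width: 0.378
finger_force: 25.0
time: 20.62
position: [0.5573, 0.0691, 0.1064]
tool_rot: [-0.001, 0.019, 1.0, -0.001]
wrist_force: [-0.4, -0.1, -1.7]
width: 0.379
finger_force: 25.0
```

```bash
python3 nudge.py '[[0.2,0.02,0,-0.001,0,0,0],[0.2,0.03,0,0,0,0,0],[0.2,0.03,0,-0.01,0,0,0],[0.2,0.025,0,-0.02,0,0,0],[0.2,0,0,-0.025,0,0,0]]'|tail -6
python3 nudge.py '[[0.2,0,0,0,0,0,0],[0.2,0,0,0,0,0,0]]'|sed -n 2,4p
python3 - <<'E'
from h import *
f=save('wrist','w5',(180,0,460,400),1); save('scene','s5')
print(bot.sense()['joint_positions'].round(2))
a=cv2.imread('pics/s5.png')[165:265,210:350]
cv2.imwrite('pics/c5.png',cv2.resize(a,(770,550),interpolation=3))
E
```

```text
time: 21.03
position: [0.4461, 0.0722, 0.1622]
tool_rot: [-0.004, 0.016, 1.0, -0.003]
wrist_force: [0.1, 0.3, -1.2]
width: 0.38
finger_force: 25.0
position: [0.4536, 0.0736, 0.1637]
tool_rot: [0.001, 0.019, 1.0, -0.0]
wrist_force: [0.6, -0.7, -1.2]
[ 0.34  0.8  -1.01  2.11  0.98  0.82  0.23]
```

View pics/c5.png

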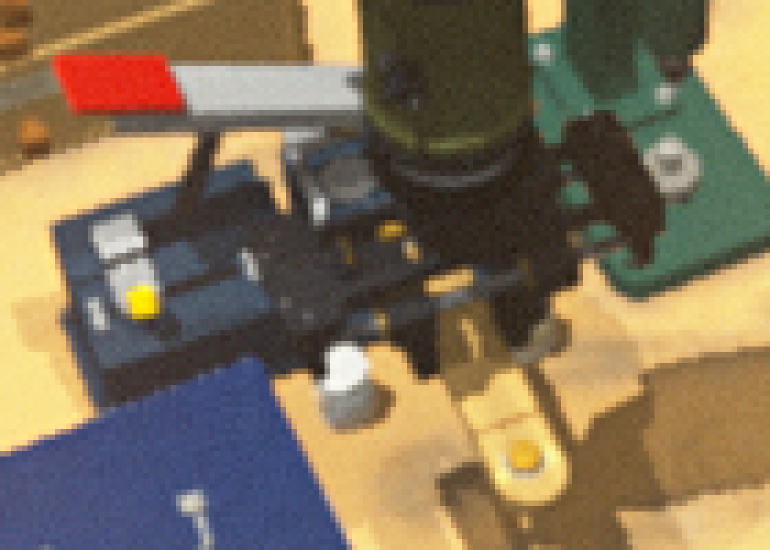

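The picture shows the lever up, the lock knob at its left end (143,300), and the handle clear of the press. Turning it end for end.

```bash
for i in 1 2 3 4 5; do python3 nudge.py '[[0.2,0,0,0,0,0,0.1164],[0.2,0,0,0,0,0,0.1164],[0.2,0,0,0,0,0,0.1164],[0.2,0,0,0,0,0,0.1164],[0.2,0,0,0,0,0,0.1164]]'|sed -n 2,3p; done; python3 nudge.py '[[0.2,0,0,0,0,0,0.1164],[0.2,0,0,0,0,0,0.1164],[0.2,0,0,0,0,0,0],[0.2,0,0,0,0,0,0]]'|sed -n 1,4p
python3 - <<'E'
from h import *
print(bot.sense()['joint_positions'].round(2)); plan([.483,.0713,.112],Rt(0))
f=save('wrist','w6',(200,0,440,380),1.5)
E
```

```text
position: [0.4526, 0.0731, 0.1614]
tool_rot: [-0.001, 0.308, 0.951, -0.001]
position: [0.4526, 0.0731, 0.1615]
tool_rot: [-0.001, 0.568, 0.823, -0.001]
position: [0.4526, 0.0731, 0.1615]
tool_rot: [-0.0, 0.78, 0.625, -0.001]
position: [0.4526, 0.0731, 0.1615]
tool_rot: [0.0, 0.927, 0.375, -0.001]
position: [0.4526, 0.0731, 0.1615]
tool_rot: [0.001, 0.996, 0.094, -0.001]
time: 23.72
position: [0.4525, 0.0733, 0.1618]
tool_rot: [0.001, 1.0, -0.018, -0.001]
wrist_force: [0.6, -0.0, -1.5]
[-0.15  0.62 -0.17  2.13  0.25  0.42 -2.13]
2 rows: [0.0153, 0.0004, 0.0249, 0.0009, 0.0011, 0.001]
```

View pics/w6.png

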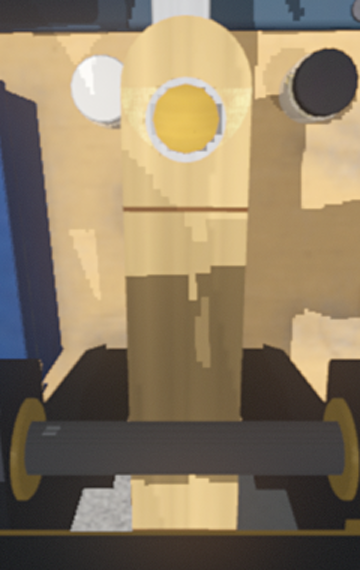

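The proud rivet (185,118) now leads, with the handle parallel and centred over the bracket. Inserting it.

```bash
python3 nudge.py '[[0.2,0.0153,0.0004,0.0249,0.0009,0.0011,0.001],[0.2,0.0153,0.0004,0.0249,0.0009,0.0011,0.001],[0.2,0,0,0,0,0,0],[0.2,0,0,0,0,0,0]]'|sed -n 2,4p
python3 - <<'E'
from h import *
plan([.483,.0713,.106],Rt(0))
E
```

```text
position: [0.4824, 0.071, 0.1116]
tool_rot: [-0.0, 1.0, -0.02, -0.001]
wrist_force: [-0.3, 0.4, -0.3]
1 rows: [0.0006, -0.0003, 0.0056, -0.0002, 0.0019, -0.0023]
```

```bash
python3 nudge.py '[[0.2,0.0006,0,0.0056,0,0.0019,-0.0023],[0.2,0.014,0,0,0,0,0],[0.2,0.014,0,0,0,0,0],[0.2,0.014,0,0,0,0,0],[0.2,0,0,0,0,0,0]]'|sed -n 2,4p
python3 nudge.py '[[0.2,0.01,0,0.0005,0,0,0],[0.2,0.01,0,0.0005,0,0,0],[0.2,0,0,0,0,0,0]]'|sed -n 2,4p
```

```text
position: [0.5286, 0.07, 0.1085]
tool_rot: [-0.001, 1.0, -0.019, 0.004]
wrist_force: [0.8, 0.2, -1.0]
position: [0.5465, 0.0694, 0.107]
tool_rot: [-0.001, 1.0, -0.019, 0.003]
wrist_force: [0.8, 1.3, -0.3]
```

```bash
python3 nudge.py '[[0.2,0.004,0,0.003,0,0,0],[0.2,0,0,0,0,0,0]]'|sed -n 2,4p
for k in 1 2 3; do python3 nudge.py '[[0.2,0.004,0,0,0,0,0],[0.2,0,0,0,0,0,0]]'|sed -n '2p;4p'; done
```

```text
position: [0.5491, 0.0692, 0.1033]
tool_rot: [-0.001, 1.0, -0.019, 0.001]
wrist_force: [1.0, 2.0, -0.2]
position: [0.5535, 0.069, 0.1033]
wrist_force: [-0.6, 2.9, -1.3]
position: [0.5561, 0.0689, 0.1032]
wrist_force: [-3.1, 2.5, 2.4]
position: [0.5562, 0.0688, 0.1031]
wrist_force: [-11.7, 3.3, 9.6]
```

```bash
python3 nudge.py '[[0.2,0.004,0,0,0,0,0],[0.2,0,0,0,0,0,0]]'|sed -n '2p;4p'
python3 nudge.py '[[0.2,-0.004,0,-0.001,0,0,0],[0.5,0,0,0,0,0,0],[0.55,0,0,0,0,0,0],[0.55,0,0,0,0,0,0]]'|tail -6
python3 nudge.py '[[0.55,-0.003,0,-0.03,0,0,0],[0.55,-0.01,0,-0.035,0,0,0],[0.4,-0.01,0,-0.035,0,0,0],[0.2,-0.005,0,-0.035,0,0,0],[0,0,0,0,0,0,0]]' 10|tail -6
python3 - <<'E'
from h import *
F=Rt(0); print(bot.sense()['joint_positions'].round(2)); save('top','t7'); save('scene','s7')
a=plan([.60,.185,.30],F)
E
```

```text
position: [0.5566, 0.0688, 0.1029]
wrist_force: [-18.1, 3.3, 15.0]
time: 25.93
position: [0.563, 0.0676, 0.1046]
tool_rot: [-0.0, 1.0, -0.02, 0.003]
wrist_force: [0.9, 0.8, -0.0]
width: 0.55
finger_force: 0.0
time: 26.35
position: [0.5369, 0.0698, 0.2456]
tool_rot: [-0.002, 1.0, -0.02, 0.008]
wrist_force: [0.1, -0.1, -0.2]
width: 0.347
finger_force: 0.0
[-0.06  0.57 -0.25  1.82  0.2   0.76 -2.02]
5 rows: [0.0122, -0.0237, -0.0118, -0.0003, -0.0015, -0.0004]
```

```bash
python3 nudge.py '[[0,0.0122,-0.0237,-0.0118,0,-0.0015,0],[0,0.0122,-0.0237,-0.0118,0,-0.0015,0],[0,0.0122,-0.0237,-0.0118,0,-0.0015,0],[0,0.0122,-0.0237,-0.0118,0,-0.0015,0],[0,0.0122,-0.0237,-0.0118,0,-0.0015,0]]'|tail -6
python3 nudge.py '[[0,0,0,0,0,0,0]]'|sed -n 2p
python3 - <<'E'
from h import *
f=save('wrist','w8'); F=Rt(0); print(bot.sense()['joint_positions'].round(2))
a=plan([.637,.180,.255],F)
im=f['frame'][:,:,::-1]; t=cv2.imread('pics/t7.png')[130:250,220:370]
cv2.imwrite('pics/c8.png',np.hstack([cv2.resize(im,(480,300)),t.repeat(2,0).repeat(2,1)[:,:300] if 0 else cv2.resize(t,(320,300),interpolation=3)]))
E
```

```text
time: 26.87
position: [0.5994, 0.1857, 0.297]
tool_rot: [0.0, 1.0, -0.02, -0.003]
wrist_force: [0.5, 0.7, -1.1]
width: 0.006
finger_force: 0.0
position: [0.6013, 0.1919, 0.2986]
[-0.24  0.64 -0.25  1.47  0.16  1.05 -2.13]
2 rows: [0.0188, 0.0036, 0.0211, -0.0015, 0.002, 0.0012]
```

```bash
python3 nudge.py '[[0,0.0188,0.0036,0.0211,0,0.002,0.0012],[0,0.0188,0.0036,0.0211,0,0.002,0.0012],[0,0,0,0,0,0,0],[0,0,0,0,0,0,0]]'|tail -6
python3 nudge.py '[[0,0,0,0.012,0,0,0],[0,0,0,0.006,0,0,0],[0,0,0,0,0,0,0]]'|tail -6
```

```text
time: 27.33
position: [0.6349, 0.174, 0.253]
tool_rot: [0.001, 1.0, -0.022, -0.003]
wrist_force: [-0.9, 0.3, -0.0]
width: 0.006
finger_force: 0.0
time: 27.58
position: [0.6345, 0.1762, 0.2372]
tool_rot: [0.0, 1.0, -0.021, -0.002]
wrist_force: [0.3, -0.7, 0.1]
width: 0.005
finger_force: 0.0
```

```bash
python3 nudge.py '[[0,0,-0.0075,0.017,0,0,0],[0,0,-0.006,0.017,0,0,0],[0,0,-0.0045,0.017,0,0,0],[0,0,0,0,0,0,0]]'|tail -6
python3 nudge.py '[[0,0,-0.0035,0.017,0,0,0],[0,0,-0.001,0.012,0,0,0],[0,0,0,0,0,0,0]]'|sed -n '2p;4p'
for k in 1 2 3; do python3 nudge.py '[[0,0,-0.0005,0.004,0,0,0],[0,0,0,0,0,0,0]]'|sed -n '2p;4p'; done
```

```text
time: 27.92
position: [0.6351, 0.1954, 0.1853]
tool_rot: [-0.0, 1.0, -0.02, -0.002]
wrist_force: [-0.7, 0.6, 2.1]
width: 0.005
finger_force: 1.0
position: [0.6374, 0.2001, 0.158]
wrist_force: [1.2, 1.1, 3.1]
position: [0.6374, 0.2004, 0.1556]
wrist_force: [-0.9, 1.0, 6.0]
position: [0.6375, 0.2007, 0.1522]
wrist_force: [-0.9, 1.1, 6.6]
position: [0.6377, 0.2007, 0.1518]
wrist_force: [-7.4, -3.0, 28.1]
```

Fully down, same end height. One more small press, then release.

```bash
python3 nudge.py '[[0,0,0,0.003,0,0,0],[0,0,0,0,0,0,0]]'|sed -n '2p;4p'
python3 nudge.py '[[0,0,0.002,-0.02,0,0,0],[0,0,0.004,-0.02,0,0,0],[0,0,0.006,-0.02,0,0,0],[0,0,0.008,-0.02,0,0,0],[0,0,0.008,-0.02,0,0,0]]'|tail -6
python3 nudge.py '[[0,0,0,-0.03,0,0,0],[0,-0.03,0.01,-0.02,0,0,0],[0,-0.035,0,-0.01,0,0,0],[0,-0.03,0,0,0,0,0],[0,0,0,0,0,0,0]]'|tail -6
python3 - <<'E'
from h import *
f=save('wrist','w9'); 
a=cv2.imread('pics/w9.png'); print(proj('w9',[.558,.0683,.112]))
t=save('scene','s9')['frame'][165:265,210:350,::-1]
cv2.imwrite('pics/c9.png',np.vstack([cv2.resize(a[:, 60:600],(540,330)) if 0 else cv2.resize(a,(480,300)),cv2.resize(t,(480,300),interpolation=3)]))
E
```

```text
position: [0.6377, 0.2007, 0.1516]
wrist_force: [-12.1, -4.0, 43.3]
time: 29.25
position: [0.6353, 0.172, 0.2449]
tool_rot: [-0.0, 1.0, -0.021, -0.0]
wrist_force: [0.4, 0.9, 0.0]
width: 0.004
finger_force: 0.0
time: 29.67
position: [0.5335, 0.1663, 0.3043]
tool_rot: [0.0, 1.0, -0.019, -0.003]
wrist_force: [-0.4, -0.5, -0.7]
width: 0.007
finger_force: 0.0
[416.84387933 145.1752368 ]
```

View pics/c9.png

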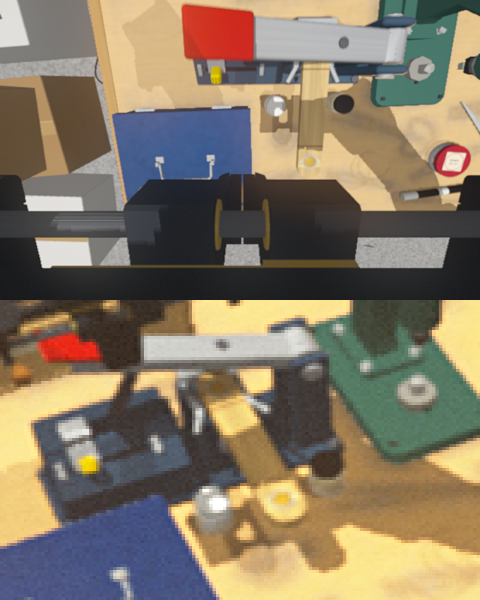

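```bash
python3 -c "
from bench import bot, camrig
print(bot.sign_off())"
```

```text
the job is handed in; nothing more can be done
None
```

I handed the job in at about 30 s: lock opened, both rivets pressed to the lever's stop, and the handle left in the press with the lever up; I judged the rivets home by lever height and force rather than by measuring the caps, saw nothing knocked over in the final views, and viewed 12 pictures, over the limit of 10.

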